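Shut the jar drawer and level the sample cabinet

TASK

The sample cabinet on the packing bench has been loaded: push its drawer fully shut, then lay the spirit level flat on the middle of the cabinet's top, parallel to the cabinet's front, and let go of it so that the bubble shows the lean. Then turn the knob of the levelling foot until the bubble stands centred between the two lines, and after that press straight down on the middle of the spirit level with a steady push of about 10 N: the job finishes while you are still pressing, with the bubble centred. Leave the jars and the other things on the bench where they are.

Things in the scene. Friction and masses are not known exactly. Their poses are not given: they have to be found in the camera images.
- shelf (a point): Centre of the flat top of the low grey sheet-metal cabinet (180 mm deep, 250 mm wide, top 100 mm above the bench). Axes: x from its front to its back, y to its left (seen from the front), z up. The cabinet cannot be shifted.
- drawer_front (a point): Centre of the outer face of the cabinet's only drawer; same axes as the cabinet, so the face looks along -x. The face is flat, without a handle, 234 mm wide and 69 mm high, about 58 mm above the bench at its centre. Little jars stand in the drawer, and their lids lie below the front's upper edge.
- drawer (a joint): How far the drawer is out, m: 0 fully shut, 0.075 fully out; it starts 0.03 to 0.06 out and is shut by pushing the front along the cabinet's +x with about 3 to 6 N. It stays where it is left and stops hard at 0.
- knob (a point): Centre of the levelling foot's round black knob, on its vertical axis: 42 mm diameter, z 108 to 138 mm above the bench, 195 mm right of the cabinet's centre and 20 mm nearer its front. Under it is only the 12 mm screw, for 45 mm. Grip it from above at any yaw. It turns stiffly (0.15 N m), stays at its height and where it is left. It starts 0.7 to 2 rad short of level, to be turned clockwise seen from above.
- level: Aluminium spirit level with black end caps, loose on the bench, vial up: 228 mm long (its x), 24 mm wide (y), 40 mm high (z), 0.31 kg. Origin at the centre of its underside. The vial is off the middle; the top's middle and its -x half are plain metal, good for gripping across the width and pressing. It may be laid either way round.
- vial (a point): Middle of the green vial in the spirit level's top face, 59 mm from the level's middle towards its +x, 40 mm above its underside; a light bubble 15 mm long moves in the 74 mm long window, with two black lines 10.5 mm either side of the middle.
- bubble (a joint): Offset of the bubble's middle from the vial's middle, m, positive towards the spirit level's own +x; the bubble goes towards the higher end, 1 mm per milliradian of lean (at most 27 mm), and takes about 2 s to come to rest after the lean has changed.
- cabinet: The cabinet, tilting on two fixed feet at its left, the levelling foot at its right; origin on the tilt line, 110 mm left of centre, 12 mm above the bench; axes as shelf. Turning the knob clockwise from above raises its right side 3 mm per radian and so moves the bubble 9 mm per radian towards the right; anticlockwise lowers it. It starts with the right side 2 to 6 mm low.
- jar_a: Jar with green lid, 60 mm diameter, 75 mm high; bystander, to be left alone. Origin at the centre of its underside.
- jar_b: Jar like the other; bystander, to be left alone. Origin at the centre of its underside.
- jar_c: Jar like the others; bystander, to be left alone. Origin at the centre of its underside.
- marker: Black marker pen, 14 mm thick, 134 mm long, lying; bystander, to be left alone. Origin at the centre of its underside.
- tape: Tape roll lying flat, 90 mm diameter, 48 mm high; bystander, to be left alone. Origin at the centre of its underside.
- scanner: Hand scanner lying flat, 170 mm long, 35 mm high; bystander, to be left alone. Origin at the centre of its underside.
Things that resemble listed ones, but are neither listed nor needed, are in the scene too. Several things have the shape of the level; the one meant has the colours described above.

How it is judged (in metres and radians):
On the way, in this order (a step that is already met when the one before it is completed fails the run):
1. the drawer is fully shut (value of joint drawer below 0.005 m), for 0.2 s.
2. the spirit level lies on the cabinet's top along its width, let go, and its bubble shows the lean (z of level in the frame of shelf between -0.004 and 0.005 m and x of level in the frame of shelf between -0.07 and 0.07 m and y of level in the frame of shelf between -0.06 and 0.06 m and angle between the x axis of level and the y axis of shelf, either way round below 0.15 rad and angle between level's own z axis and vertical below 0.06 rad and contact force between the fingers and level below 0.5 N and (value of joint bubble below -0.0045 m or value of joint bubble above 0.0045 m)), for 0.3 s.
3. the bubble stands centred with the spirit level lying on the cabinet (z of level in the frame of shelf between -0.004 and 0.005 m and x of level in the frame of shelf between -0.07 and 0.07 m and y of level in the frame of shelf between -0.06 and 0.06 m and angle between the x axis of level and the y axis of shelf, either way round below 0.15 rad and angle between level's own z axis and vertical below 0.06 rad and value of joint bubble between -0.003 and 0.003 m and contact force between the fingers and level below 0.5 N), for 0.5 s.
At the end, for the whole second after the job is handed in: Drawer within 5 mm of shut; level flat on the cabinet top (middle within 70 mm front-back, 60 mm sideways of centre, 0.15 rad of parallel to the front); bubble within 3 mm of centre; the level bears on the cabinet with 7 to 40 N, pressed by the fingers with over 3 N, still at the end (value of joint drawer below 0.005 m and z of level in the frame of shelf between -0.004 and 0.005 m and x of level in the frame of shelf between -0.07 and 0.07 m and y of level in the frame of shelf between -0.06 and 0.06 m and angle between the x axis of level and the y axis of shelf, either way round below 0.15 rad and angle between level's own z axis and vertical below 0.06 rad and value of joint bubble between -0.003 and 0.003 m and contact force between the fingers and level above 3 N and contact force between level and cabinet between 7 and 40 N and linear speed of level below 0.02 m/s); the arm keeps its last pose, push and grip.
It fails at once if a jar or other bystander is pushed more than 30 mm from its place (distance of any of jar_a, jar_b, jar_c, marker, tape, scanner from where it was at the start of the episode above 0.03 m).
It also fails if it takes over 72 s, if anything falls off the work surface, if the arm or the gripper's body presses on something with over 40 N, if the wrist force passes 120 N, or if a joint passes its speed limit or range.

ROBOT

A 6-joint arm with a two-finger parallel gripper is mounted at the origin on the work surface. World frame = base frame: x ahead of the robot, y to its left, z up, the work surface at z = 0. Lengths are in mm, angles in rad, forces in N, time in s.
With the tool pointing down it reaches from about 300 to 775 mm from the base axis. Payload 14.6 kg.
Tool frame: the origin (TCP) lies midway between the tips of the shut fingers; the grasp point (between the pads) lies 19 mm behind it (manip.hold_point_z is the distance from the TCP to the grasp point, in mm); z points along the fingers, y is the direction in which the jaws open and shut (so a half turn about z gives the same grasp; the last joint's range is limited). The gripper opens to 94 mm and grips with 3 to 60 N. Pads are 16 mm wide; open, the fingers measure 119 mm over their backs; the gripper's body (75 mm by 177 mm) begins 78 mm behind the grasp point.
Start: joints at [-1.388, 0.3, 1.521, -0, 1.321, -0.067], TCP at [135.959, -532.921, 205.446] pointing down, gripper open.
Joint ranges: [-3.03, 3.03], [-0.79, 2.21], [0.23, 2.52], [-1.04, 4.18], [0, 3.07], [-2.55, 2.55]. Speed limits (rad/s): [2.22, 2.22, 2.57, 3.14, 3.14, 3.14].

INTERFACE

Orientations are given as [roll, pitch, yaw] about the fixed x, y, z axes, in that order (R = Rz(yaw) Ry(pitch) Rx(roll)).
In Python, from cell import manip gives the robot as it stands.
- The arm moves only by the shell command python3 -m crank 'ROWS' [OPENING] [FORCE]. ROWS is JSON, a list of rows, each an object with "offset": the shift along the world's x, y, z in m, a list of three; "spin": the turn about the world's z in degrees. In form: [{"offset": [dx, dy, dz], "spin": spin}, ...]. A call has exactly 8 rows; each row is the pose to reach, as a shift and turn from the pose measured when the call began; what a row does not reach only later rows make up. A row lasts 1/12 s, in which the tool goes at most 41.7 mm and 7.16 degrees, less where a joint would pass 70% of its speed; a pose out of reach is approached as far as the arm can. A call with a gripper value outside its range is refused whole. OPENING is the opening, from 0 (shut) to 1 (fully open), set as the call begins (- or left out, the last holds). The fingers move at their own pace and stop on an object; FORCE is the grip in N (left out, the last holds). Time passes only in rows, so rows that repeat a pose let the fingers close, or fill a call up. It gives the time, the measured TCP pose, the force and the opening at its end, in the units of the state.
- manip.read_state(): the state, without advancing time (a new reading comes with each control period).
- manip.camera(name): name is "side" or "top"; returns a dict with "pixels" (480x640x3 uint8, red, green, blue), "fx", "fy", "cx", "cy" (pixels), "k1" (the pictures are not rectified: a ray, as slopes to the right and down, at radius r is drawn at 1 + k1 r^2 times it, then the intrinsics apply), "extrinsics" (4x4, takes a point from world to camera coordinates). Camera axes: x right, y down, z forward; pixel columns grow to the right and rows downward; lengths in mm; the calibration is good to about 2 mm. A picture is of the moment at which its call begins. There is no depth.
- manip.sign_off(): hands the job in, once; it reports no verdict.
Trained networks look in a picture, given as the dict that the camera call returned (one of the last four; its "shot" number tells which), for a name from the list of things; names that differ only in an ending like _2 or _b are one class to them, and where a whole thing is asked for, a point or a joint stands for the part that bears it (a point fixed in the world has none). Each returns a list of dicts, best first, with "conf" (0 to 1); they miss things now and then, are a little off and sometimes report something else, mostly with a low value. They report only what shows in the picture. A call takes as long as a camera call. They do not tell look-alikes from the thing itself.
- manip.search_frame(picture, name): "location" ([x, y, z] in mm, in world coordinates, good to about 4 mm: the middle of the surface that is visible of it).
- manip.masks_of(picture, name): "mask" (480x640 bool, what is visible of it).
The state is a dict: "clock": time; "joints": joint angles; "qd": joint speeds; "effort": joint torques, N m; "eef_pos": TCP position; "eef_rot": TCP orientation; "wrist_force": force on the tool from outside, world axes, zero at the start; "moment": the same for the moment, N m; "finger_gap": finger opening in mm.
Only numpy, scipy, OpenCV 4.12 (cv2) and the standard library are available. Lean on these libraries where they do the work, as an engineer would, in place of code of your own. Each camera call takes 0.05 s, during which the arm holds its last target. There are 200 camera calls.

## Working session

There is one attempt and no reset: what is moved stays moved. The work goes in short steps, Python scripts to look and compute and a shell command to move; the robot and the scene stay as the last step left them, time stands still between calls to the robot, and variables do not carry over. Pictures are saved under pics/ and viewed, about 8 in all and at most 12, crops included, and the job is handed in when it is done.

```bash
mkdir -p pics; ls; cat > h.py <<'E'
from cell import manip
import numpy as np, cv2
def ray(p,u,v):
    x=(np.array([u,v],float)-[p['cx'],p['cy']])/[p['fx'],p['fy']]; s=x.copy()
    for _ in range(20): s=x/(1+p['k1']*(s@s))
    E=np.array(p['extrinsics']);R=E[:3,:3]
    return -R.T@E[:3,3], R.T@np.r_[s,1]
def at_z(p,u,v,z):
    c,d=ray(p,u,v); return c+d*(z-c[2])/d[2]
def proj(p,X):
    E=np.array(p['extrinsics']);q=E[:3,:3]@np.array(X,float)+E[:3,3]; s=q[:2]/q[2]; s=s*(1+p['k1']*(s@s))
    return s*[p['fx'],p['fy']]+[p['cx'],p['cy']]
def save(p,n,crop=None,k=1):
    im=p['pixels'][:,:,::-1]
    if crop: im=im[crop[1]:crop[3],crop[0]:crop[2]]
    cv2.imwrite('pics/'+n+'.png',cv2.resize(im,None,fx=k,fy=k,interpolation=cv2.INTER_CUBIC))
E
python3 - <<'E'
from h import *
s=manip.read_state();print({k:np.round(v,3) for k,v in s.items()})
for c in ['top','side']:
    p=manip.camera(c);save(p,c+'0')
    print(c,np.round(ray(p,320,240),2))
    for n in ['drawer_front','knob','level','vial','cabinet','jar_a','marker','tape','scanner']:
        print(n,[(np.round(d['location']).tolist(),round(d['conf'],2)) for d in manip.search_frame(p,n)])
E
```

```text
pics
{'clock': np.float64(0.0), 'joints': array([-1.388,  0.301,  1.522, -0.   ,  1.321, -0.067]), 'qd': array([ 0.001,  0.001, -0.001,  0.   , -0.002,  0.001]), 'effort': array([ 4.0000e-03, -5.3180e+01, -3.5273e+01,  7.1000e-02,  2.4000e-02,
       -0.0000e+00]), 'eef_pos': array([ 135.891, -532.662,  204.844]), 'eef_rot': array([-3.14, -0.  ,  0.25]), 'wrist_force': array([ 0.378, -0.279, -0.144]), 'moment': array([ 0.038, -0.002,  0.013]), 'finger_gap': np.float64(93.875)}
top [[ 3.1205e+02  4.0700e+00  1.4697e+03]
 [ 1.1000e-01 -1.0000e-02 -9.9000e-01]]
drawer_front [([479.0, -23.0, 72.0], 0.62)]
knob [([597.0, 476.0, 45.0], 0.67), ([542.0, -219.0, 137.0], 0.54), ([394.0, -241.0, 15.0], 0.33)]
level [([224.0, 262.0, 39.0], 0.9), ([476.0, 317.0, 40.0], 0.69)]
vial [([219.0, 266.0, 40.0], 0.84), ([478.0, -22.0, 72.0], 0.74), ([472.0, 318.0, 41.0], 0.68)]
cabinet [([565.0, -33.0, 100.0], 0.7)]
jar_a [([375.0, 126.0, 74.0], 0.87), ([548.0, -381.0, 74.0], 0.67), ([709.0, 210.0, 76.0], 0.6)]
marker [([397.0, -243.0, 15.0], 0.6), ([376.0, 125.0, 73.0], 0.54)]
tape [([595.0, 474.0, 43.0], 0.77)]
scanner [([475.0, 315.0, 40.0], 0.52)]
side [[ 4.28210e+02 -9.42590e+02  1.03003e+03]
 [ 5.00000e-02  7.30000e-01 -6.80000e-01]]
drawer_front [([391.0, -248.0, 11.0], 0.26)]
knob [([545.0, -234.0, 133.0], 0.9)]
level [([260.0, 252.0, 27.0], 0.66)]
vial [([475.0, 313.0, 30.0], 0.98), ([262.0, 254.0, 32.0], 0.71)]
cabinet [([565.0, -77.0, 97.0], 0.82), ([551.0, -413.0, 71.0], 0.71)]
jar_a [([371.0, 111.0, 56.0], 0.91), ([552.0, -412.0, 69.0], 0.73), ([716.0, 195.0, 47.0], 0.68)]
marker [([391.0, -248.0, 14.0], 0.78)]
tape [([593.0, 467.0, 30.0], 0.56)]
scanner [([403.0, -462.0, 32.0], 0.72)]
```

View pics/top0.png

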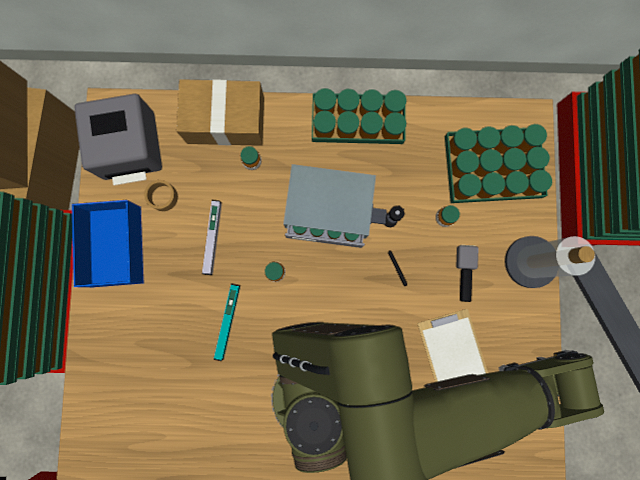

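View pics/side0.png

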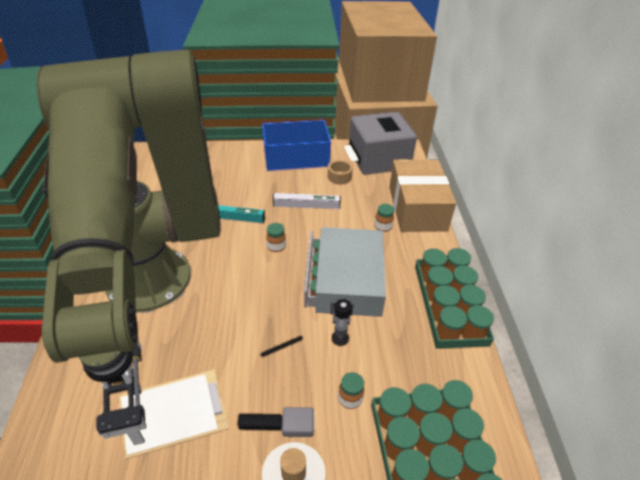

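The top view shows the silver level with black caps at about (212,237), its vial towards the top (+x), and the teal look-alike at (227,322). The cabinet is at (330,200) with the drawer out, the knob at (397,212), and loose jars at (275,271), (250,156) and (448,215).

```bash
python3 - <<'E'
from h import *
p=manip.camera('top');save(p,'c1',(190,140,420,285),3.4)
for n in ['level','cabinet','drawer_front','knob']:
    for d in manip.masks_of(p,n)[:3]:
        m=d['mask'].astype(np.uint8);r=cv2.minAreaRect(cv2.findNonZero(m))
        print(n,round(d['conf'],2),m.sum(),np.round(cv2.boxPoints(r),1).tolist())
        z={'level':40,'cabinet':100,'drawer_front':92,'knob':138}[n]
        print('  ',[np.round(at_z(p,*q,z)[:2]).tolist() for q in cv2.boxPoints(r)],np.round(at_z(p,*r[0],z)[:2],1))
E
```

```text
level 0.87 801 [[212.89999389648438, 358.8999938964844], [229.0, 282.3999938964844], [239.8000030517578, 284.6000061035156], [223.60000610351562, 361.20001220703125]]
   [[112.0, 298.0], [336.0, 260.0], [330.0, 228.0], [106.0, 266.0]] [220.2 263.5]
level 0.84 842 [[200.6999969482422, 273.5], [210.8000030517578, 199.0], [223.5, 200.8000030517578], [213.39999389648438, 275.29998779296875]]
   [[361.0, 346.0], [587.0, 326.0], [583.0, 287.0], [356.0, 308.0]] [470.7 316.9]
cabinet 0.76 6607 [[279.70001220703125, 237.89999389648438], [289.8999938964844, 162.60000610351562], [400.0, 177.39999389648438], [389.8999938964844, 252.6999969482422]]
   [[466.0, 109.0], [690.0, 86.0], [653.0, -239.0], [430.0, -210.0]] [558.6 -63.4]
drawer_front 0.63 982 [[284.6000061035156, 237.3000030517578], [286.29998779296875, 224.39999389648438], [364.5, 234.6999969482422], [362.79998779296875, 247.60000610351562]]
   [[469.0, 95.0], [507.0, 92.0], [482.0, -137.0], [444.0, -132.0]] [475.4 -20.6]
knob 0.57 857 [[456.0, 245.0], [477.0, 245.0], [477.0, 301.0], [456.0, 301.0]]
   [[453.0, -390.0], [454.0, -449.0], [298.0, -447.0], [296.0, -388.0]] [ 374.7 -418.5]
knob 0.48 1060 [[284.29998779296875, 238.3000030517578], [286.29998779296875, 223.39999389648438], [364.5, 233.89999389648438], [362.5, 248.6999969482422]]
   [[461.0, 93.0], [503.0, 89.0], [479.0, -132.0], [436.0, -127.0]] [469.8 -19.4]
knob 0.44 213 [[388.0, 205.0], [403.0, 205.0], [403.0, 220.0], [388.0, 220.0]]
   [[562.0, -198.0], [563.0, -240.0], [520.0, -241.0], [519.0, -198.0]] [ 541.4 -219.3]
```

View pics/c1.png

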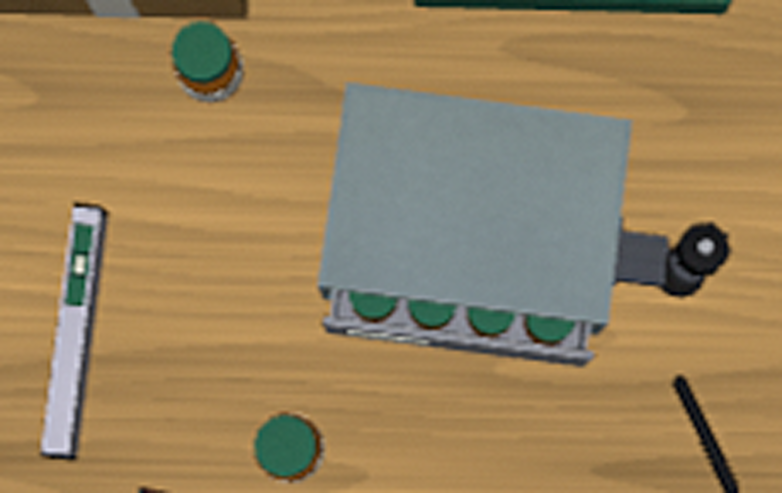

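The crop shows the cabinet top's corners at (349,85), (630,122), (604,328) and (320,288), the knob top at (705,246), and the level's top from (89,207) to (57,455).

```bash
python3 - <<'E'
from h import *
p=manip.camera('top')
f=lambda u,v,z:at_z(p,(u+.5)/3.4+189.5,(v+.5)/3.4+139.5,z)[:2]
C=[f(349,85,102),f(630,122,97),f(604,328,97),f(320,288,102)]
print(np.round(C),np.round(np.mean(C,0)),[np.round(np.linalg.norm(C[i]-C[i-1])) for i in range(4)])
ax=(C[0]+C[1]-C[2]-C[3]);print('yaw',np.arctan2(ax[1],ax[0]))
ay=(C[0]+C[3]-C[2]-C[1]);print('yaw y',np.arctan2(-ay[0],ay[1]))
k=f(705,246,138);print('knob',k)
a=np.arctan2(ax[1],ax[0]);R=np.array([[np.cos(a),-np.sin(a)],[np.sin(a),np.cos(a)]])
print('knob in cab',R.T@(k-np.mean(C,0)),' expected',np.mean(C,0)+R@[-20,-195])
D=[f(325,325,92),f(587,362,92)];print('drawer edge',D,[R.T@(d-np.mean(C,0)) for d in D])
L=[f(75,205,40),f(103,210,35),f(72,456,40),f(42,453,40)]
print(np.round(L));e=f(89,207,40)-f(57,454,40);print('lev',np.mean([f(89,207,40),f(57,454,40)],0),np.linalg.norm(e),np.arctan2(e[1],e[0]))
E
```

```text
[[ 683.   78.]
 [ 657. -165.]
 [ 477. -144.]
 [ 506.   98.]] [581. -33.] [np.float64(178.0), np.float64(245.0), np.float64(181.0), np.float64(244.0)]
yaw -0.11303616868716725
yaw y -0.11064728687521679
knob [ 542.95810538 -223.50079976]
knob in cab [ -16.13281368 -193.27282622]  expected [ 538.920781   -224.78074944]
drawer edge [array([475.18647905,  93.66557079]), array([ 448.33731752, -130.76507895])] [array([-119.24690963,  114.22511386]), array([-120.60993377, -111.8017345 ])]
[[584. 323.]
 [581. 299.]
 [361. 316.]
 [363. 342.]]
lev [472.45052138 319.82357682] 221.42625911094592 -0.08176841937304571
```

```bash
python3 -m crank '[{"offset":[0.02,0.035,0],"spin":-3},{"offset":[0.04,0.07,0],"spin":-6},{"offset":[0.06,0.105,0],"spin":-9},{"offset":[0.08,0.14,0],"spin":-12},{"offset":[0.10,0.175,0],"spin":-15},{"offset":[0.12,0.21,0],"spin":-18},{"offset":[0.14,0.245,0],"spin":-20.7},{"offset":[0.16,0.28,0],"spin":-20.7}]' 0 20
python3 -m crank '[{"offset":[0.02,0.035,0],"spin":0},{"offset":[0.04,0.07,0],"spin":0},{"offset":[0.06,0.105,0],"spin":0},{"offset":[0.08,0.14,0],"spin":0},{"offset":[0.10,0.175,0],"spin":0},{"offset":[0.12,0.21,0],"spin":0},{"offset":[0.13,0.235,0],"spin":0},{"offset":[0.13,0.235,0],"spin":0}]'
```

```text
clock: 1.97
eef_pos: [296.4, -251.2, 205.7]
eef_rot: [3.141, -0.001, -0.115]
wrist_force: [2.0, -0.6, -0.9]
finger_gap: 44.1
clock: 2.63
eef_pos: [427.5, -12.7, 205.6]
eef_rot: [-3.141, -0.001, -0.111]
wrist_force: [0.5, -1.3, -0.0]
finger_gap: 0.2
```

```bash
python3 -m crank '[{"offset":[0,0,-0.03],"spin":0},{"offset":[0,0,-0.06],"spin":0},{"offset":[0,0,-0.09],"spin":0},{"offset":[0,0,-0.12],"spin":0},{"offset":[0,0,-0.14],"spin":0},{"offset":[0,0,-0.15],"spin":0},{"offset":[0,0,-0.15],"spin":0},{"offset":[0,0,-0.15],"spin":0}]'
python3 -m crank '[{"offset":[0.006,-0.0007,0],"spin":0},{"offset":[0.012,-0.0013,0],"spin":0},{"offset":[0.018,-0.002,0],"spin":0},{"offset":[0.024,-0.0027,0],"spin":0},{"offset":[0.030,-0.0034,0],"spin":0},{"offset":[0.036,-0.004,0],"spin":0},{"offset":[0.042,-0.0047,0],"spin":0},{"offset":[0.042,-0.0047,0],"spin":0}]'
```

```text
clock: 3.3
eef_pos: [427.8, -12.9, 56.3]
eef_rot: [-3.141, -0.001, -0.111]
wrist_force: [-0.4, 0.1, 0.9]
finger_gap: 0.3
clock: 3.97
eef_pos: [471.0, -17.8, 56.3]
eef_rot: [-3.141, -0.002, -0.111]
wrist_force: [0.0, -0.3, 0.5]
finger_gap: 0.8
```

```bash
python3 -m crank '[{"offset":[0.002,-0.0002,0],"spin":0},{"offset":[0.004,-0.0004,0],"spin":0},{"offset":[0.006,-0.0007,0],"spin":0},{"offset":[0.008,-0.0009,0],"spin":0},{"offset":[0.010,-0.0011,0],"spin":0},{"offset":[0.012,-0.0013,0],"spin":0},{"offset":[0.014,-0.0015,0],"spin":0},{"offset":[0.014,-0.0015,0],"spin":0}]'
python3 - <<'E'
from h import *
p=manip.camera('side');save(p,'s2',(260,200,420,320),5)
E
```

```text
clock: 4.63
eef_pos: [484.6, -19.2, 56.1]
eef_rot: [-3.141, -0.0, -0.111]
wrist_force: [-6.2, 1.0, 0.8]
finger_gap: 0.4
```

View pics/s2.png

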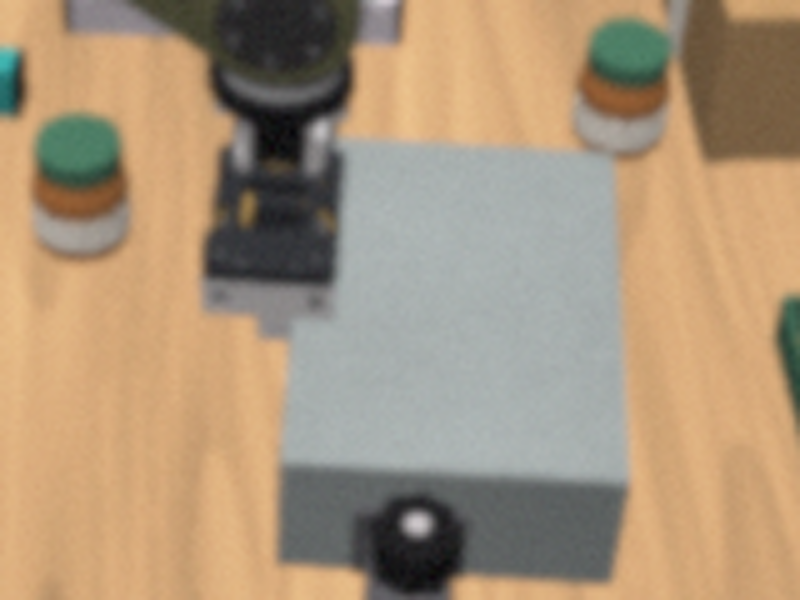

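The drawer no longer sticks out in the side view. I'll push on to the hard stop and watch the force.

```bash
python3 -m crank '[{"offset":[0.001,-0.0001,0],"spin":0},{"offset":[0.002,-0.0002,0],"spin":0},{"offset":[0.003,-0.0003,0],"spin":0},{"offset":[0.003,-0.0003,0],"spin":0},{"offset":[0.003,-0.0003,0],"spin":0},{"offset":[0.003,-0.0003,0],"spin":0},{"offset":[0.003,-0.0003,0],"spin":0},{"offset":[0.003,-0.0003,0],"spin":0}]'
```

```text
clock: 5.35
eef_pos: [484.5, -19.2, 56.1]
eef_rot: [3.142, 0.007, -0.111]
wrist_force: [-31.2, 2.8, 22.5]
finger_gap: 0.5
```

```bash
python3 -m crank '[{"offset":[-0.02,0.0022,0],"spin":0},{"offset":[-0.04,0.0045,0],"spin":0},{"offset":[-0.04,0.0045,0.03],"spin":0},{"offset":[-0.04,0.0045,0.06],"spin":0},{"offset":[-0.04,0.0045,0.09],"spin":0},{"offset":[-0.04,0.02,0.12],"spin":0},{"offset":[-0.035,0.05,0.13],"spin":0},{"offset":[-0.035,0.085,0.13],"spin":0}]' 0.6
python3 -m crank '[{"offset":[0.003,0.035,0],"spin":0},{"offset":[0.006,0.07,0],"spin":0},{"offset":[0.009,0.105,0],"spin":0.5},{"offset":[0.012,0.14,0],"spin":1},{"offset":[0.015,0.175,0],"spin":1.5},{"offset":[0.018,0.21,0],"spin":1.5},{"offset":[0.021,0.24,-0.02],"spin":1.5},{"offset":[0.021,0.252,-0.04],"spin":1.5}]'
python3 - <<'E'
from h import *
p=manip.camera('side');save(p,'s3',(210,150,410,300),4)
p=manip.camera('top');save(p,'t3',(180,170,420,290),3.3)
print(manip.read_state()['eef_pos'])
E
```

```text
clock: 6.02
eef_pos: [451.7, 66.0, 189.6]
eef_rot: [-3.141, 0.0, -0.114]
wrist_force: [1.1, 1.1, -0.0]
finger_gap: 50.0
clock: 6.68
eef_pos: [473.4, 321.8, 150.0]
eef_rot: [-3.138, -0.003, -0.085]
wrist_force: [0.2, 0.0, -0.1]
finger_gap: 56.7
[471.51434966 319.17413417 146.69755403]
```

View pics/t3.png

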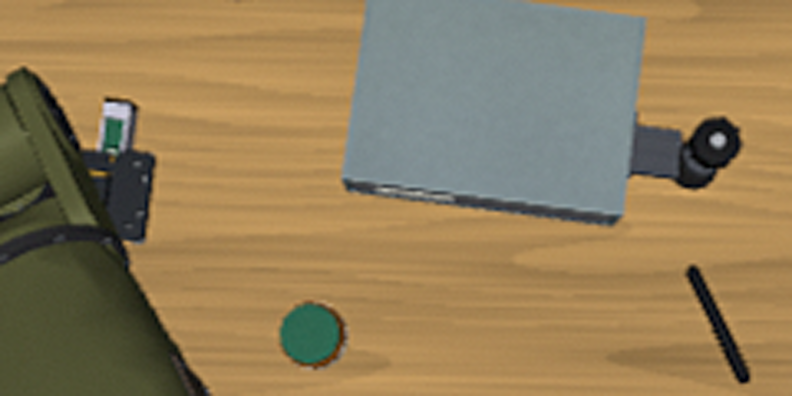

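The drawer is shut, with only the thin front edge showing, and the gripper is over the level. Descending to grip it.

```bash
python3 -m crank '[{"offset":[0,-0.001,-0.03],"spin":0},{"offset":[0,-0.001,-0.06],"spin":0},{"offset":[0,-0.001,-0.09],"spin":0},{"offset":[0,-0.001,-0.11],"spin":0},{"offset":[0,-0.001,-0.125],"spin":0},{"offset":[0,-0.001,-0.136],"spin":0},{"offset":[0,-0.001,-0.136],"spin":0},{"offset":[0,-0.001,-0.136],"spin":0}]'
python3 -m crank '[{"offset":[0,0,0],"spin":0},{"offset":[0,0,0],"spin":0},{"offset":[0,0,0],"spin":0},{"offset":[0,0,0],"spin":0},{"offset":[0,0,0],"spin":0},{"offset":[0,0,0],"spin":0},{"offset":[0,0,0],"spin":0},{"offset":[0,0,0],"spin":0}]' 0 30
python3 -m crank '[{"offset":[0,0,0.02],"spin":0},{"offset":[0,0,0.05],"spin":0},{"offset":[0,0,0.08],"spin":0},{"offset":[0,0,0.11],"spin":0},{"offset":[0,0,0.14],"spin":0},{"offset":[0,0,0.17],"spin":0},{"offset":[0,0,0.19],"spin":0},{"offset":[0,0,0.19],"spin":0}]'
```

```text
clock: 7.45
eef_pos: [472.2, 317.9, 11.6]
eef_rot: [3.141, 0.003, -0.086]
wrist_force: [0.8, 0.2, 1.0]
finger_gap: 56.3
clock: 8.12
eef_pos: [472.5, 318.4, 12.3]
eef_rot: [-3.141, 0.002, -0.086]
wrist_force: [0.3, 3.3, 5.6]
finger_gap: 24.0
clock: 8.78
eef_pos: [473.5, 318.9, 206.2]
eef_rot: [-3.138, -0.003, -0.086]
wrist_force: [0.3, 0.2, -2.5]
finger_gap: 23.5
```

```bash
python3 -m crank '[{"offset":[0.006,-0.02,0],"spin":5},{"offset":[0.012,-0.04,0],"spin":11},{"offset":[0.02,-0.065,0],"spin":17},{"offset":[0.028,-0.09,0],"spin":23},{"offset":[0.036,-0.115,0],"spin":29},{"offset":[0.043,-0.14,0],"spin":35},{"offset":[0.05,-0.165,0],"spin":41},{"offset":[0.057,-0.185,0],"spin":47}]'
python3 -m crank '[{"offset":[0.008,-0.025,0],"spin":6},{"offset":[0.016,-0.05,0],"spin":12},{"offset":[0.023,-0.075,0],"spin":18},{"offset":[0.031,-0.1,0],"spin":24},{"offset":[0.039,-0.125,0],"spin":30},{"offset":[0.047,-0.15,0],"spin":36},{"offset":[0.05,-0.166,0],"spin":41},{"offset":[0.05,-0.166,0],"spin":41.3}]'
python3 -m crank '[{"offset":[0,0,-0.01],"spin":0},{"offset":[0,0,-0.02],"spin":0},{"offset":[0,0,-0.03],"spin":0},{"offset":[0,0,-0.04],"spin":0},{"offset":[0,0,-0.05],"spin":0},{"offset":[0,0,-0.05],"spin":0},{"offset":[0,0,-0.05],"spin":0},{"offset":[0,0,-0.05],"spin":0}]'
```

```text
clock: 9.45
eef_pos: [530.0, 131.9, 204.0]
eef_rot: [-3.137, 0.0, 0.739]
wrist_force: [-0.1, -0.4, -3.1]
finger_gap: 24.0
clock: 10.12
eef_pos: [579.6, -36.9, 201.5]
eef_rot: [-3.134, 0.001, 1.463]
wrist_force: [-0.5, -0.0, -3.1]
finger_gap: 23.8
clock: 10.78
eef_pos: [579.9, -36.8, 152.0]
eef_rot: [-3.134, 0.001, 1.463]
wrist_force: [-0.5, 0.1, -3.1]
finger_gap: 24.1
```

```bash
python3 -m crank '[{"offset":[0,0.003,-0.008],"spin":0},{"offset":[0,0.003,-0.016],"spin":0},{"offset":[0,0.003,-0.022],"spin":0},{"offset":[0,0.003,-0.028],"spin":0},{"offset":[0,0.003,-0.032],"spin":0},{"offset":[0,0.003,-0.035],"spin":0},{"offset":[0,0.003,-0.037],"spin":0},{"offset":[0,0.003,-0.038],"spin":0}]'
python3 -m crank '[{"offset":[0,0,-0.0005],"spin":0},{"offset":[0,0,-0.001],"spin":0},{"offset":[0,0,-0.0015],"spin":0},{"offset":[0,0,-0.002],"spin":0},{"offset":[0,0,-0.002],"spin":0},{"offset":[0,0,-0.002],"spin":0},{"offset":[0,0,-0.002],"spin":0},{"offset":[0,0,-0.002],"spin":0}]'
```

```text
clock: 11.45
eef_pos: [579.9, -33.8, 113.7]
eef_rot: [-3.134, 0.001, 1.463]
wrist_force: [-0.2, -0.3, -3.3]
finger_gap: 23.6
clock: 12.12
eef_pos: [580.0, -33.9, 111.9]
eef_rot: [-3.135, 0.001, 1.462]
wrist_force: [-0.2, -1.0, -1.2]
finger_gap: 24.0
```

```bash
python3 -m crank '[{"offset":[0,0,-0.0005],"spin":0},{"offset":[0,0,-0.001],"spin":0},{"offset":[0,0,-0.0015],"spin":0},{"offset":[0,0,-0.0015],"spin":0},{"offset":[0,0,-0.0015],"spin":0},{"offset":[0,0,-0.0015],"spin":0},{"offset":[0,0,-0.0015],"spin":0},{"offset":[0,0,-0.0015],"spin":0}]'
python3 -m crank '[{"offset":[0,0,0],"spin":0},{"offset":[0,0,0],"spin":0},{"offset":[0,0,0],"spin":0},{"offset":[0,0,0],"spin":0},{"offset":[0,0,0],"spin":0},{"offset":[0,0,0],"spin":0},{"offset":[0,0,0],"spin":0},{"offset":[0,0,0],"spin":0}]' 0.6
```

```text
clock: 12.78
eef_pos: [580.1, -34.1, 110.9]
eef_rot: [-3.135, 0.001, 1.462]
wrist_force: [-3.0, -2.7, 5.6]
finger_gap: 23.5
clock: 13.45
eef_pos: [580.1, -34.1, 110.9]
eef_rot: [-3.135, 0.001, 1.462]
wrist_force: [0.6, -0.2, -0.2]
finger_gap: 56.4
```

```bash
python3 -m crank '[{"offset":[0,0,0.015],"spin":0},{"offset":[0,0,0.04],"spin":0},{"offset":[0,0,0.065],"spin":0},{"offset":[0,0,0.085],"spin":0},{"offset":[0,-0.02,0.085],"spin":0},{"offset":[-0.008,-0.05,0.085],"spin":0},{"offset":[-0.016,-0.08,0.085],"spin":0},{"offset":[-0.024,-0.11,0.085],"spin":0}]' 0.8
python3 -m crank '[{"offset":[-0.007,-0.035,0],"spin":0},{"offset":[-0.014,-0.07,0],"spin":0},{"offset":[-0.015,-0.08,0],"spin":0},{"offset":[-0.015,-0.08,0],"spin":0},{"offset":[-0.015,-0.08,0],"spin":0},{"offset":[-0.015,-0.08,0],"spin":0},{"offset":[-0.015,-0.08,0],"spin":0},{"offset":[-0.015,-0.08,0],"spin":0}]'
python3 - <<'E'
from h import *
for c in ['side','top']:
    p=manip.camera(c)
    for n in ['level','vial','knob']: print(c,n,[(np.round(d['location']).tolist(),round(d['conf'],2)) for d in manip.search_frame(p,n)])
    q=[proj(p,(581+6.6*1,-33+59,140))]; u,v=np.round(q[0]).astype(int);print(u,v)
    w=cv2.resize(p['pixels'][v-30:v+70,u-60:u+60,::-1] if c=='side' else p['pixels'][v-40:v+60,u-40:u+80,::-1],None,fx=4,fy=4,interpolation=cv2.INTER_CUBIC)
    globals()[c]=w
cv2.imwrite('pics/b1.png',np.vstack([cv2.resize(side,(480,300)),cv2.resize(top,(480,300))])) if 0 else cv2.imwrite('pics/b1.png',np.hstack([side,top])[:, :960][:, :].copy() if 0 else np.hstack([side[:,:400],top[:,:400]]))
E
```

```text
clock: 14.12
eef_pos: [555.6, -145.1, 196.0]
eef_rot: [-3.135, 0.001, 1.463]
wrist_force: [0.1, -0.1, -0.5]
finger_gap: 75.3
clock: 14.78
eef_pos: [541.0, -223.9, 196.1]
eef_rot: [-3.135, 0.001, 1.465]
wrist_force: [-0.8, -0.8, -0.9]
finger_gap: 75.2
side level [([570.0, -128.0, 139.0], 0.82), ([221.0, 259.0, 31.0], 0.55)]
side vial [([571.0, -130.0, 137.0], 0.88), ([220.0, 259.0, 36.0], 0.55)]
side knob [([542.0, -234.0, 134.0], 0.69)]
352 234
top level [([581.0, -36.0, 136.0], 0.96), ([224.0, 264.0, 41.0], 0.82)]
top vial [([579.0, -34.0, 138.0], 0.78), ([218.0, 266.0, 39.0], 0.78)]
top knob [([579.0, -31.0, 137.0], 0.33)]
309 194
```

View pics/b1.png

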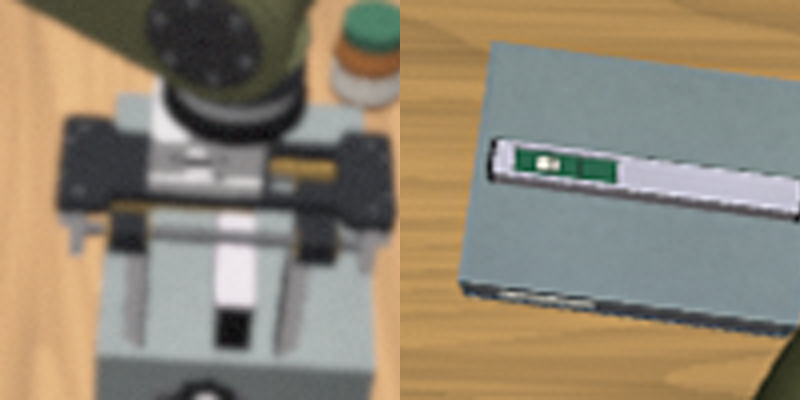

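The top view shows the vial window centred at about (310,195) full-frame, with the bubble about 15 mm towards the left end. So the cabinet's right side is low, as expected, and the level lies parallel to the front. I'll write a bubble meter.

```bash
cat > bub.py <<'E'
from h import *
def meas(n=4,show=False):
    ps=[manip.camera('top') for _ in range(n)]; p=ps[0]
    im=np.mean([q['pixels'].astype(np.float32) for q in ps],0)
    # level frame guess: centre, axis from cabinet yaw; z of top 140
    best=[]
    a=1.46; ex=np.array([np.cos(a),np.sin(a)]); ey=np.array([-ex[1],ex[0]])
    s=np.arange(0,118,.5); t=np.arange(-16,16.1,1)
    c=np.array([580.5,-34.])
    uv=np.array([[proj(p,np.r_[c+ex*i+ey*j,139]) for i in s] for j in t]).astype(np.float32)
    w=cv2.remap(im,uv[...,0],uv[...,1],cv2.INTER_CUBIC)
    g=w[...,1]-w[...,0]                         # green minus red
    row=np.clip(g[:, (s>25)&(s<95)],0,None).sum(1); tc=(row*t).sum()/row.sum()
    k=np.abs(t-tc)<3.1
    gp=g[k].mean(0); rp=w[k][...,0].mean(0)
    h=np.median(gp[(s>30)&(s<85)])/2
    idx=np.where(gp>h)[0]; 
    def cross(i,j): return s[i]+(h-gp[i])/(gp[j]-gp[i])*(s[j]-s[i])
    e0=cross(idx[0]-1,idx[0]); e1=cross(idx[-1]+1,idx[-1]); m=(e0+e1)/2
    ins=(s>m-33)&(s<m+33); r=rp[ins]; b=np.clip(r-(np.median(r)+.35*(r.max()-np.median(r))),0,None)
    bc=(b*s[ins]).sum()/b.sum()
    print('tc %.1f window %.1f..%.1f len %.1f mid %.1f bubble %.1f offset %.2f mm'%(tc,e0,e1,e1-e0,m,bc,bc-m))
    if show: print(np.round(rp[::4]).astype(int).tolist());print(np.round(gp[::4]).astype(int).tolist())
if __name__=='__main__': meas(show=True)
E
python3 bub.py
```

```text
tc -0.1 window 22.2..94.2 len 72.0 mid 58.2 bubble 71.9 offset 13.71 mm
[191, 191, 190, 190, 190, 190, 189, 188, 195, 206, 190, 107, 20, 32, 44, 44, 45, 45, 44, 44, 44, 44, 43, 39, 37, 39, 44, 46, 44, 41, 25, 82, 172, 173, 159, 171, 221, 246, 228, 172, 64, 19, 41, 43, 42, 34, 14, 89, 185, 212, 207, 195, 198, 200, 166, 104, 62, 91, 130]
[-2, -2, -2, -1, -1, -2, -1, -1, -3, -5, -6, 25, 66, 64, 59, 58, 58, 58, 58, 58, 57, 60, 61, 47, 37, 43, 58, 61, 59, 61, 62, 39, 6, 0, -1, 0, 0, -3, -3, 8, 48, 68, 59, 58, 59, 63, 69, 33, -4, -5, -3, -2, -2, -1, -2, -1, 6, 13, 17]
```

```bash
python3 -m crank '[{"offset":[0,0,-0.015],"spin":0},{"offset":[0,0,-0.03],"spin":0},{"offset":[0,0,-0.045],"spin":0},{"offset":[0,0,-0.06],"spin":0},{"offset":[0,0,-0.075],"spin":0},{"offset":[0,0,-0.086],"spin":0},{"offset":[0,0,-0.086],"spin":0},{"offset":[0,0,-0.086],"spin":0}]'
```

```text
clock: 16.05
eef_pos: [540.6, -225.1, 110.0]
eef_rot: [-3.135, 0.001, 1.463]
wrist_force: [0.2, -0.6, 0.2]
finger_gap: 74.9
```

```bash
python3 -m crank '[{"offset":[0,0,0],"spin":0},{"offset":[0,0,0],"spin":0},{"offset":[0,0,0],"spin":0},{"offset":[0,0,0],"spin":0},{"offset":[0,0,0],"spin":0},{"offset":[0,0,0],"spin":0},{"offset":[0,0,0],"spin":0},{"offset":[0,0,0],"spin":0}]' 0 40
```

```text
clock: 16.72
eef_pos: [542.1, -225.4, 110.5]
eef_rot: [-3.139, 0.002, 1.463]
wrist_force: [12.6, -1.2, -3.9]
finger_gap: 41.3
```

```bash
python3 -m crank '[{"offset":[0.001,0,0],"spin":0},{"offset":[0.001,0,0],"spin":-4},{"offset":[0.001,0,0],"spin":-9},{"offset":[0.001,0,0],"spin":-14},{"offset":[0.001,0,0],"spin":-19},{"offset":[0.001,0,0],"spin":-24},{"offset":[0.001,0,0],"spin":-29},{"offset":[0.001,0,0],"spin":-32}]'
python3 -m crank '[{"offset":[0,0,0],"spin":-4},{"offset":[0,0,0],"spin":-9},{"offset":[0,0,0],"spin":-14},{"offset":[0,0,0],"spin":-19},{"offset":[0,0,0],"spin":-24},{"offset":[0,0,0],"spin":-28},{"offset":[0,0,0],"spin":-28},{"offset":[0,0,0],"spin":-28}]'
python3 -m crank '[{"offset":[0,0,0],"spin":0},{"offset":[0,0,0],"spin":0},{"offset":[0,0,0],"spin":0},{"offset":[0,0,0],"spin":0},{"offset":[0,0,0],"spin":0},{"offset":[0,0,0],"spin":0},{"offset":[0,0,0],"spin":0},{"offset":[0,0,0],"spin":0}]'
python3 -m crank '[{"offset":[0,0,0],"spin":0},{"offset":[0,0,0],"spin":0},{"offset":[0,0,0],"spin":0},{"offset":[0,0,0],"spin":0},{"offset":[0,0,0],"spin":0},{"offset":[0,0,0],"spin":0},{"offset":[0,0,0],"spin":0},{"offset":[0,0,0],"spin":0}]'
python3 -m crank '[{"offset":[0,0,0],"spin":0},{"offset":[0,0,0],"spin":0},{"offset":[0,0,0],"spin":0},{"offset":[0,0,0],"spin":0},{"offset":[0,0,0],"spin":0},{"offset":[0,0,0],"spin":0},{"offset":[0,0,0],"spin":0},{"offset":[0,0,0],"spin":0}]'
python3 bub.py
```

```text
clock: 17.38
eef_pos: [541.6, -225.0, 110.4]
eef_rot: [-3.135, 0.003, 0.9]
wrist_force: [-11.8, 3.0, 5.9]
finger_gap: 41.2
clock: 18.05
eef_pos: [541.2, -224.5, 110.4]
eef_rot: [-3.133, 0.004, 0.411]
wrist_force: [-3.1, 3.7, 1.9]
finger_gap: 41.7
clock: 18.72
eef_pos: [541.1, -224.5, 110.5]
eef_rot: [-3.133, 0.004, 0.411]
wrist_force: [-2.3, 1.1, 0.9]
finger_gap: 41.5
clock: 19.38
eef_pos: [541.1, -224.5, 110.5]
eef_rot: [-3.133, 0.004, 0.411]
wrist_force: [-1.0, 1.2, 0.7]
finger_gap: 41.7
clock: 20.05
eef_pos: [541.1, -224.5, 110.4]
eef_rot: [-3.133, 0.004, 0.411]
wrist_force: [-1.0, 0.8, -0.1]
finger_gap: 41.5
tc -0.1 window 23.1..95.2 len 72.1 mid 59.1 bubble 61.7 offset 2.60 mm
[192, 193, 192, 192, 191, 190, 190, 190, 194, 200, 187, 132, 59, 35, 37, 44, 45, 46, 45, 45, 44, 44, 44, 41, 36, 32, 34, 116, 203, 225, 217, 208, 212, 214, 181, 112, 41, 29, 43, 45, 44, 43, 44, 42, 41, 39, 26, 57, 125, 176, 202, 204, 198, 208, 195, 139, 40, 47, 113]
[-1, -2, -2, -2, -2, -2, -1, -2, -3, -4, -4, 13, 43, 61, 63, 58, 58, 58, 59, 58, 58, 60, 61, 50, 41, 45, 53, 27, -2, -2, 1, 3, 2, -1, -2, 12, 48, 63, 61, 58, 59, 59, 59, 59, 60, 62, 69, 48, 15, 1, -4, -3, -2, -1, -1, -2, -1, 7, 14]
```

```bash
python3 -m crank '[{"offset":[0,0,0],"spin":-3},{"offset":[0,0,0],"spin":-6},{"offset":[0,0,0],"spin":-9},{"offset":[0,0,0],"spin":-12},{"offset":[0,0,0],"spin":-15},{"offset":[0,0,0],"spin":-17},{"offset":[0,0,0],"spin":-17},{"offset":[0,0,0],"spin":-17}]'
python3 -m crank '[{"offset":[0,0,0],"spin":0},{"offset":[0,0,0],"spin":0},{"offset":[0,0,0],"spin":0},{"offset":[0,0,0],"spin":0},{"offset":[0,0,0],"spin":0},{"offset":[0,0,0],"spin":0},{"offset":[0,0,0],"spin":0},{"offset":[0,0,0],"spin":0}]' 0.8
for i in 1 2; do true; done
python3 -m crank '[{"offset":[0,0,0.01],"spin":0},{"offset":[0,0,0.03],"spin":0},{"offset":[0,0,0.05],"spin":0},{"offset":[0,0,0.07],"spin":0},{"offset":[0,0,0.08],"spin":0},{"offset":[0,0,0.08],"spin":0},{"offset":[0,0,0.08],"spin":0},{"offset":[0,0,0.08],"spin":0}]'
python3 -m crank '[{"offset":[0,0,0],"spin":0},{"offset":[0,0,0],"spin":0},{"offset":[0,0,0],"spin":0},{"offset":[0,0,0],"spin":0},{"offset":[0,0,0],"spin":0},{"offset":[0,0,0],"spin":0},{"offset":[0,0,0],"spin":0},{"offset":[0,0,0],"spin":0}]' 0
python3 bub.py
python3 - <<'E'
from h import *
p=manip.camera('top');save(p,'b2',(280,160,420,250),5)
E
```

```text
clock: 20.92
eef_pos: [541.1, -224.1, 110.4]
eef_rot: [-3.133, 0.004, 0.115]
wrist_force: [-3.4, 5.0, 2.2]
finger_gap: 41.6
clock: 21.58
eef_pos: [541.1, -224.2, 110.4]
eef_rot: [-3.133, 0.004, 0.115]
wrist_force: [0.7, 0.8, -1.0]
finger_gap: 75.2
clock: 22.25
eef_pos: [540.6, -224.0, 189.2]
eef_rot: [-3.132, 0.006, 0.115]
wrist_force: [-0.7, 0.6, 0.6]
finger_gap: 75.4
clock: 22.92
eef_pos: [540.7, -224.0, 189.3]
eef_rot: [-3.132, 0.005, 0.115]
wrist_force: [-0.1, -0.2, -0.1]
finger_gap: 25.5
tc -0.2 window 23.9..95.8 len 72.0 mid 59.8 bubble 59.2 offset -0.64 mm
[191, 191, 191, 191, 190, 190, 190, 189, 192, 196, 191, 151, 89, 42, 32, 42, 44, 45, 45, 44, 43, 43, 43, 42, 19, 43, 158, 230, 242, 219, 209, 214, 217, 192, 96, 15, 33, 43, 45, 45, 45, 44, 42, 43, 43, 41, 32, 43, 97, 162, 199, 206, 198, 207, 193, 136, 37, 41, 109]
[-1, -1, -2, -1, -1, -2, -2, -2, -2, -3, -4, 6, 29, 58, 66, 60, 59, 58, 59, 59, 60, 61, 60, 55, 49, 34, 7, -3, -3, -1, 1, 1, 2, 5, 27, 48, 46, 55, 62, 59, 58, 58, 60, 59, 59, 60, 66, 53, 24, 3, -4, -3, -2, -1, -1, -1, -2, 6, 14]
```

View pics/b2.png

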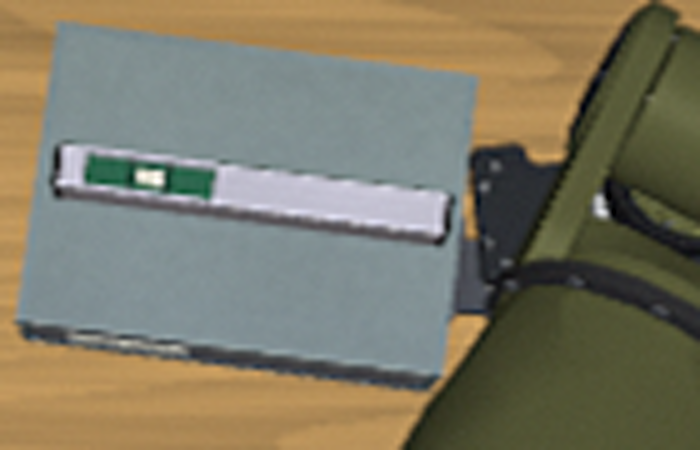

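The picture shows the bubble midway in the window, between the lines (measured about -0.5 mm), and the drawer still shut. Moving over the level's middle.

```bash
python3 -m crank '[{"offset":[0.006,0.03,0],"spin":0},{"offset":[0.012,0.06,0],"spin":0},{"offset":[0.018,0.09,0],"spin":0},{"offset":[0.025,0.12,0],"spin":0},{"offset":[0.031,0.15,0],"spin":0},{"offset":[0.037,0.18,0],"spin":0},{"offset":[0.0395,0.19,0],"spin":0},{"offset":[0.0395,0.19,0],"spin":0}]' 0 20
python3 -m crank '[{"offset":[0,0,-0.01],"spin":0},{"offset":[0,0,-0.02],"spin":0},{"offset":[0,0,-0.03],"spin":0},{"offset":[0,0,-0.036],"spin":0},{"offset":[0,0,-0.04],"spin":0},{"offset":[0,0,-0.043],"spin":0},{"offset":[0,0,-0.044],"spin":0},{"offset":[0,0,-0.044],"spin":0}]'
```

```text
clock: 23.83
eef_pos: [580.4, -32.1, 189.2]
eef_rot: [-3.132, 0.005, 0.118]
wrist_force: [-0.1, -0.3, 0.1]
finger_gap: 0.6
clock: 24.5
eef_pos: [580.5, -32.2, 145.2]
eef_rot: [-3.132, 0.005, 0.118]
wrist_force: [0.1, -0.1, 0.2]
finger_gap: 0.4
```

```bash
python3 -m crank '[{"offset":[0,-0.001,-0.001],"spin":0},{"offset":[0,-0.002,-0.002],"spin":0},{"offset":[0,-0.002,-0.003],"spin":0},{"offset":[0,-0.002,-0.0035],"spin":0},{"offset":[0,-0.002,-0.004],"spin":0},{"offset":[0,-0.002,-0.0045],"spin":0},{"offset":[0,-0.002,-0.0045],"spin":0},{"offset":[0,-0.002,-0.0045],"spin":0}]'
```

```text
clock: 25.17
eef_pos: [580.5, -34.2, 140.7]
eef_rot: [-3.132, 0.005, 0.118]
wrist_force: [0.4, -0.4, 0.3]
finger_gap: 0.7
```

```bash
python3 -m crank '[{"offset":[0,0,-0.0003],"spin":0},{"offset":[0,0,-0.0006],"spin":0},{"offset":[0,0,-0.0009],"spin":0},{"offset":[0,0,-0.001],"spin":0},{"offset":[0,0,-0.001],"spin":0},{"offset":[0,0,-0.001],"spin":0},{"offset":[0,0,-0.001],"spin":0},{"offset":[0,0,-0.001],"spin":0}]'
```

```text
clock: 25.83
eef_pos: [580.6, -34.2, 140.3]
eef_rot: [-3.132, 0.005, 0.118]
wrist_force: [-2.1, -0.5, 6.2]
finger_gap: -0.0
```

```bash
python3 -m crank '[{"offset":[0,0,-0.0005],"spin":0},{"offset":[0,0,-0.0009],"spin":0},{"offset":[0,0,-0.0009],"spin":0},{"offset":[0,0,-0.0009],"spin":0},{"offset":[0,0,-0.0009],"spin":0},{"offset":[0,0,-0.0009],"spin":0},{"offset":[0,0,-0.0009],"spin":0},{"offset":[0,0,-0.0009],"spin":0}]'
```

```text
clock: 26.5
eef_pos: [580.8, -34.3, 140.3]
eef_rot: [-3.132, 0.004, 0.118]
wrist_force: [-3.0, 0.7, 9.3]
finger_gap: 0.5
```

```bash
python3 - <<'E'
from h import *; from bub import meas
for _ in range(3):
    meas(8); s=manip.read_state(); print(round(s['clock'],2),np.round(s['wrist_force'],1))
p=manip.camera('top');save(p,'f',(280,160,420,250),5)
E
```

```text
Traceback (most recent call last):
  File "bub.py", line 19, in meas
    e0=cross(idx[0]-1,idx[0]); e1=cross(idx[-1]+1,idx[-1]); m=(e0+e1)/2
                                  ~~~~~^^^^^^^^^^^^^^^^^^^
  File "bub.py", line 18, in cross
    def cross(i,j): return s[i]+(h-gp[i])/(gp[j]-gp[i])*(s[j]-s[i])
                           ~^^^
IndexError: index 236 is out of bounds for axis 0 with size 236
```

Probably the arm hides the vial from the top camera, so I'll check both views.

```bash
python3 - <<'E'
from h import *
p=manip.camera('top');q=manip.camera('side')
for _ in range(10): manip.camera('top')
a=p['pixels'][150:250,260:360,::-1]; 
u,v=np.round(proj(q,(587,25,140))).astype(int); b=manip.camera('side')['pixels'][v-50:v+50,u-50:u+50,::-1]
cv2.imwrite('pics/f.png',np.hstack([cv2.resize(x,(400,400),interpolation=cv2.INTER_CUBIC) for x in(a,b)]))
s=manip.read_state(); print(round(s['clock'],2),np.round(s['wrist_force'],1),s['eef_pos'])
E
```

```text
27.55 [-4.4  0.4  8.2] [580.83488076 -34.23569549 140.34752157]
```

View pics/f.png

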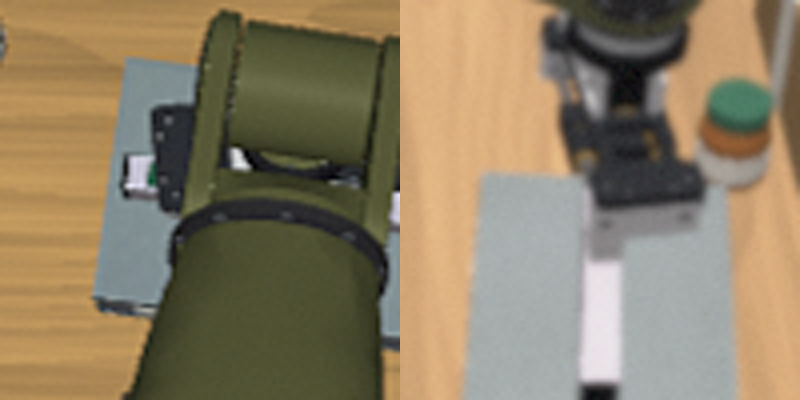

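```bash
python3 - <<'E'
from h import *
s=manip.read_state(); print(np.round(s['wrist_force'],1),s['clock']); print(manip.sign_off())
E
```

```text
[-4.4  0.4  8.2] 27.55
the job is handed in; nothing more can be done
None
```

I handed the job in at 27.6 s of the 72 s, with the arm still pressing on the level. The interface gave no verdict.

- **Drawer:** I pushed it to its hard stop. The push force rose to 31 N with no further movement, and later pictures show it shut.
- **Spirit level:** I laid it on the middle of the cabinet top, parallel to the front, and let go. The bubble then stood about 12–14 mm off centre towards the left.
- **Knob:** I turned it clockwise about 77° in all. With the gripper clear of the level and at rest, the bubble measured about -0.5 mm, which the picture confirmed.
- **Press:** I pressed down on the middle of the level. The last reading was 8.2 N downwards, so about 11 N on the cabinet with the level's weight. It was 9.3 N a second earlier. A sideways force of about 4 N also showed.

**Not checked:**
- **Bubble under load:** The arm hid the vial from both cameras while pressing, so my last bubble check failed. That it stayed centred rests on the reading taken just before I pressed.
- **Bystanders:** I did not measure the jars and other things again at the end. My moves kept clear of them, and the ones visible in the pictures looked unmoved.

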